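Unlock the lens case's lid stay and shut the lid

TASK

The lid of the lens case is propped open by its folding stay. Lift the stay's knee gently by its bar just past centre so that it unlocks while the lid stays up, then take the lid by its handle, lower it under control without letting it drop, and press it home past the front catch until you feel about 18 N on the handle against its rubber buffers (28 N is too much). Do not bend the stay, and leave the lenses and everything else on the bench where they are.

Things in the scene. Friction and masses are not known exactly. Their poses are not given: they have to be found in the camera images.
- case: cream steel lens case, fixed to the bench, 190 (x) x 220 (y) x 100 mm high, open on top. Origin: centre of its underside. Its x axis points from the front (catch side, towards the robot) to the hinge side, z up. The lid's hinge axis runs along y at x = +95, z = 100 mm. The folding stay is outside its right wall (in the plane y = -118 mm). A roller catch is on the front wall.
- lid: the cream lid plate, 190 x 220 x 10 mm, 0.44 to 0.72 kg with its handle and catch nose; its underside lies 1 mm off the hinge axis, origin at the middle of the hinge axis. Let down gently it comes to rest on the spring catch at about 0.05 rad; a push down of about 5 to 14 N on the handle snaps it over, on to two rubber buffers inside the front corners.
- buffer_give (a joint): how far the lid squeezes the rubber buffers, m; 0 free. 6 N per mm. They are screwed to a height that differs by up to 6.5 mm from case to case and is not known beforehand, so the seat must be felt: about 18 N on the handle of the lid lying on them squeezes them 2.5 to 3.5 mm and beds the lid; 4.6 mm (about 28 N) is too much. 0.3 to 3 mm remain when let go.
- bracket_give (a joint): how far the stay's lower bracket is pushed up (+) or down (-) from rest, m; 7 N per mm. Beyond 0.0025 (18 N) either way it is bent: pulling or pushing the knee along its links does that, moving it on its circle does not.
- lid_angle (a joint): lid angle in rad: about 0 shut and caught (anywhere from -0.035 to 0.015, as its hand-set buffers have it; not known beforehand), about 1.36 at the start, propped open; grows as it opens. Unlocked, friction holds the lid up only above about 1.2 rad; lower down it runs shut faster and faster unless held.
- handle (a point): centre of the lid's handle, a round steel bar of 12 mm diameter and 120 mm length along the case's y axis, on two posts on the lid's outer face: 155 mm from the hinge axis along the lid, 50 mm off the plane through the hinge axis (33 mm clear between bar and lid). Lid open: it is at the top, on the far side; lid shut: on top, 150 mm above the bench. The bar may turn between the finger pads.
- knee_angle (a joint): angle between the stay's two links in rad: -0.16 locked (sagging on its stop, down and away from the robot), 0 in line (dead centre), positive unlocked (knee up and towards the robot), about 2.9 with the lid shut. Friction holds it: let go between about 0.15 and 0.6 it stays there, the lid up; beyond about 0.8 the lid may run down by itself.
- knee_bar (a point): point on the stay's lift bar, a round steel bar of 10 mm diameter that sticks out of the knee along the case's -y axis, 96 mm long with a 16 mm black ball at the end. The point is on its axis, 75 mm out from the links. The bar moves on a circle of 70 mm radius round stay_pivot, at first towards the case's -x and up (0.79 to 0.61). Push it from its hinge side with shut fingers, or pinch it.
- stay_pivot (a point): the stay's lower pivot on the case's right wall, at the bracket, at x = -5, y = -118, z = 88 mm of the case.
- stay_lower: the stay's lower link with the lift bar, and the upper link it carries: steel strips 14 x 4 mm, each 70 mm between pivots; the upper one is pivoted to the lid's right edge 100 mm from the hinge. Origin: the lower pivot. About 6 to 8 N on the lift bar moves the knee.
- lens_a: black lens barrel, 52 mm diameter, 66 mm high, standing inside the case; leave alone. Origin: its underside (for the screwdriver its middle).
- lens_b: black lens barrel, 40 mm diameter, 52 mm high, standing inside the case; leave alone. Origin: its underside (for the screwdriver its middle).
- lens_c: black lens barrel, 54 mm diameter, 80 mm high, on the bench; leave alone. Origin: its underside (for the screwdriver its middle).
- gauge_block: steel block 35 x 60 x 30 mm on the bench; leave alone. Origin: its underside (for the screwdriver its middle).
- sleeve: flanged aluminium sleeve, 48 mm diameter, 45 mm high; leave alone. Origin: its underside (for the screwdriver its middle).
- cleaner: white bottle, 52 mm diameter, 130 mm high; leave alone. Origin: its underside (for the screwdriver its middle).
- driver: screwdriver lying on the bench; leave alone. Origin: its underside (for the screwdriver its middle).
- screw_dish: steel dish, 80 mm diameter, 25 mm high; leave alone. Origin: its underside (for the screwdriver its middle).

How it is judged:
On the way, in this order (a step that is already met when the one before it is completed fails the run):
1. the stay's knee is past centre (knee angle above 0.1 rad) with the lid still up (above 1.1 rad) (value of joint knee_angle above 0.1 rad and value of joint lid_angle above 1.1 rad), for 0.2 s.
2. the lid is lowered (below 0.12 rad) (value of joint lid_angle below 0.12 rad).
3. the lid is pressed firmly home: its rubber buffers are squeezed more than 2 mm (value of joint lid_angle below 0.02 rad and value of joint buffer_give above 0.002 m), for 0.1 s.
At the end, for the whole second after the job is handed in: the lid is shut fully home, caught by its catch (lid angle below 0.02 rad, 4 mm at the front edge) and rests on its rubber buffers (squeezed more than 0.15 mm), the stay is folded (knee angle above 2.5 rad), the three lens barrels and the other things are within 20 mm of where they stood (value of joint lid_angle below 0.02 rad and value of joint knee_angle above 2.5 rad and value of joint buffer_give above 0.00015 m and distance of each of lens_a, lens_b, lens_c, gauge_block, sleeve, cleaner, driver, screw_dish from where it was at the start of the episode below 0.02 m); the robot touches nothing.
It fails at once if the lid drops: it turns shut faster than 1.3 rad/s while more than 0.12 rad open (velocity of joint lid_angle below -1.3 rad/s and value of joint lid_angle above 0.12 rad).
It fails at once if the stay is strained: its bracket gives more than 2.5 mm up or down (about 18 N) (value of joint bracket_give above 0.0025 m or value of joint bracket_give below -0.0025 m).
It fails at once if the lid is forced: its rubber buffers are squeezed more than 4.6 mm (about 28 N on the handle) (value of joint buffer_give above 0.0046 m).
It fails at once if a lens or another thing on the bench is shoved more than 30 mm (distance of any of lens_a, lens_b, lens_c, gauge_block, sleeve, cleaner, driver, screw_dish from where it was at the start of the episode above 0.03 m).
It also fails if it takes over 72 s, if anything falls off the work surface, if the arm or the gripper's body presses on something with over 40 N, if the wrist force passes 120 N, or if a joint passes its speed limit or range.

ROBOT

A 6-joint arm with a two-finger parallel gripper is mounted at the origin on the work surface. World frame = base frame: x ahead of the robot, y to its left, z up, the work surface at z = 0. Lengths are in m, angles in rad, forces in N, time in s.
With the tool pointing down it reaches from about 0.325 to 0.775 m from the base axis. Payload 5.5 kg.
Tool frame: the origin (TCP) lies at the centre of the arm's flange, where the gripper is bolted on; the fingertips stand 173 mm ahead of it and the grasp point (between the pads) lies 155 mm ahead of it (robot.finger_overhang is the z of the fingertips in the tool frame, in m); z points along the fingers, y is the line along which they close (so a half turn about z gives the same grasp; the last joint's range is limited). The gripper opens to 85 mm and grips with 20 to 120 N. Pads are 22 mm wide; open, the fingers measure 114 mm over their backs; the gripper's body (76 mm by 85 mm) begins 54 mm behind the grasp point. The pads swing forward as they close: fully open they stand 13 mm farther back than shut.
Start: joints at [-1.307, 0.091, 1.231, -0, 1.82, -0.057], TCP at [0.189, -0.569, 0.405] pointing down, gripper open.
Joint ranges: [-2.87, 2.87], [-0.86, 2.18], [0.17, 2.46], [-1.51, 4.65], [0.06, 2.69], [-2.65, 2.65]. Speed limits (rad/s): [2.57, 2.57, 3.01, 3.14, 3.14, 3.14].

INTERFACE

Orientations are given as a 3x3 rotation matrix whose columns are the frame's x, y, z axes.
In Python, from bench import read_state, eyes, workorder, robot gives the robot as it stands.
- The arm moves only by the tool apply_moves, never from a script. Its argument "increments" is a list of rows, each a list of 7 numbers: the turn, a rotation vector about the tool's x, y, z scaled (see below), then the shift along the tool's x, y, z scaled (see below), then the closure, from 0 (fully open) to 1 (shut). A call has exactly 5 rows; each row is the pose to reach, as a shift and turn from the pose commanded when the call began, along the tool's axes at that moment; what a row does not reach only later rows make up. The controller multiplies each number of a shift by 100 mm and each number of a turn by 90 degrees. A row lasts 1/12 s, in which the tool goes at most 41.7 mm and 7.16 degrees, less where a joint would pass 70% of its speed; a pose out of reach is approached as far as the arm can. A call with a number of a shift or a turn outside -1 to 1 is refused whole. A call with a gripper value outside its range is refused whole. The fingers move at their own pace and stop on an object; "newtons" is the grip in N (left out, the last holds). Time passes only in rows, so rows that repeat a pose let the fingers close, or fill a call up. It gives the time, the measured TCP pose, the force and the opening at its end, in the units of the state.
- read_state(): the state, without advancing time (a new reading comes with each control period).
- eyes.get_image(name): name is "scene" or "top" or "wrist"; returns a dict with "image" (384x512x3 uint8, red, green, blue), "fx", "fy", "cx", "cy" (pixels), "distortion" ([k1, k2, p1, p2, k3] as OpenCV has them; the pictures are not rectified), "rvec" (rotation vector, rad) and "tvec" (3), from world to camera coordinates, as OpenCV has them; the wrist camera has in their place "hand_eye" (4x4, takes a point from camera to tool coordinates, whose origin is the TCP and whose axes are the flange's). Camera axes: x right, y down, z forward; pixel columns grow to the right and rows downward; lengths in m; the calibration is good to about 2 mm. A picture is of the moment at which its call begins: read the wrist's pose just before it. There is no depth.
- workorder.hand_in(): hands the job in, once; it reports no verdict.
The state is a dict: "time": time; "qpos": joint angles; "joint_vel": joint speeds; "joint_torque": joint torques, N m; "position": TCP position; "tool_rot": TCP orientation; "contact_force": force on the tool from outside, world axes, zero at the start; "torque": the same for the moment, N m; "opening": finger opening in m.
Only numpy, scipy, OpenCV 4.12 (cv2) and the standard library are available. Lean on these libraries where they do the work, as an engineer would, in place of code of your own. Each camera call takes 0.05 s, during which the arm holds its last target. There are 200 camera calls.

## Working session

There is one attempt and no reset: what is moved stays moved. The work goes in short steps, Python scripts to look and compute and a tool call to move; the robot and the scene stay as the last step left them, time stands still between calls to the robot, and variables do not carry over. Pictures are saved under pics/ and viewed, on a budget of 10 in all, crops included, one or two more only if the job needs it, and the job is handed in when it is done.

Besides the shell and the picture viewer there is one more tool, called after ">>>" as name(argument=value, ...), one argument or row to a line, values as JSON. apply_moves: Moves the arm, as the interface text tells. Shifts and turns lie within -1 to 1; 1 stands for 100 mm of shift or 90 degrees of turn. Its arguments: {"type":"object","properties":{"increments":{"type":"array","items":{"type":"array","items":{"type":"number"}}},"newtons":{"type":"number"}},"required":["increments"]}

```bash
ls; mkdir -p pics; python3 - <<'E'
from bench import read_state, eyes, robot
import cv2,numpy as np,pickle
s=read_state();print({k:np.round(v,3).tolist() for k,v in s.items()})
for n in ("scene","top"):
    d=eyes.get_image(n);cv2.imwrite(f"pics/{n}0.png",d["image"][:,:,::-1])
    pickle.dump(d,open(f"{n}.pkl","wb"))
    R=cv2.Rodrigues(np.array(d["rvec"]))[0];print(n,d["fx"],d["distortion"],"cam",-R.T@np.ravel(d["tvec"]),R[2])
E
```

```text
pics
{'time': 0.0, 'qpos': [-1.307, 0.092, 1.232, -0.0, 1.82, -0.057], 'joint_vel': [0.0, -0.002, -0.0, 0.001, -0.0, 0.0], 'joint_torque': [-0.0, -45.872, -41.803, -0.0, 0.012, 0.0], 'position': [0.189, -0.569, 0.404], 'tool_rot': [[0.949, 0.315, -0.001], [0.315, -0.949, 0.002], [0.0, -0.002, -1.0]], 'contact_force': [-0.7, -0.702, 0.184], 'torque': [-0.001, 0.02, -0.042], 'opening': 0.085}
scene 474.49033524061156 [-0.13027134  0.          0.          0.          0.        ] cam [ 0.85028105 -0.62294611  1.45972697] [-0.24689652  0.42377565 -0.8714679 ]
top 475.3542803705063 [-0.01103167  0.          0.          0.          0.        ] cam [ 3.23341437e-01 -6.06429667e-04  1.54153335e+00] [ 0.12931316  0.00625326 -0.99158409]
```

View pics/scene0.png

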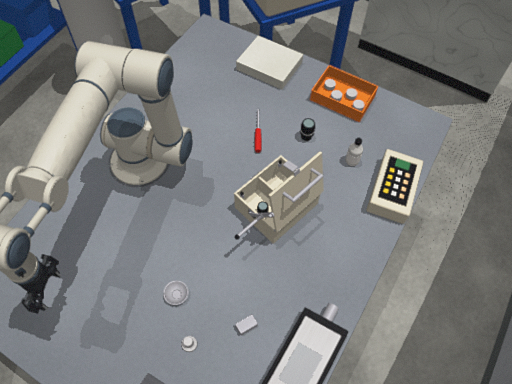

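View pics/top0.png

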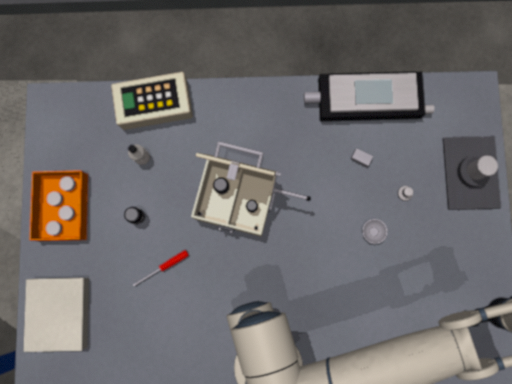

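The scene view shows the case near (280,195) with its lid open, and the top view shows it near (235,195). The lift bar ends in a black ball at about (308,198) in the top view. I'll enlarge both to pick points.

```bash
python3 - <<'E'
import cv2,numpy as np
a=cv2.imread("pics/scene0.png")[140:260,220:340];b=cv2.imread("pics/top0.png")[130:250,180:320]
A=cv2.resize(a,None,fx=5,fy=5,interpolation=cv2.INTER_CUBIC)
B=cv2.resize(b,None,fx=5.5,fy=5.5,interpolation=cv2.INTER_CUBIC)
for im,f,x0,y0 in((A,5,220,140),(B,5.5,180,130)):
    for v in range(0,im.shape[1],int(f*20)):cv2.putText(im,str(x0+int(v/f)),(v,10),0,.4,(0,0,255));cv2.line(im,(v,0),(v,im.shape[0]),(0,0,255),1)
    for v in range(0,im.shape[0],int(f*20)):cv2.putText(im,str(y0+int(v/f)),(0,v+12),0,.4,(0,0,255));cv2.line(im,(0,v),(im.shape[1],v),(0,0,255),1)
cv2.imwrite("pics/A.png",A);cv2.imwrite("pics/B.png",B)
E
```

```text
(no output)
```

View pics/A.png

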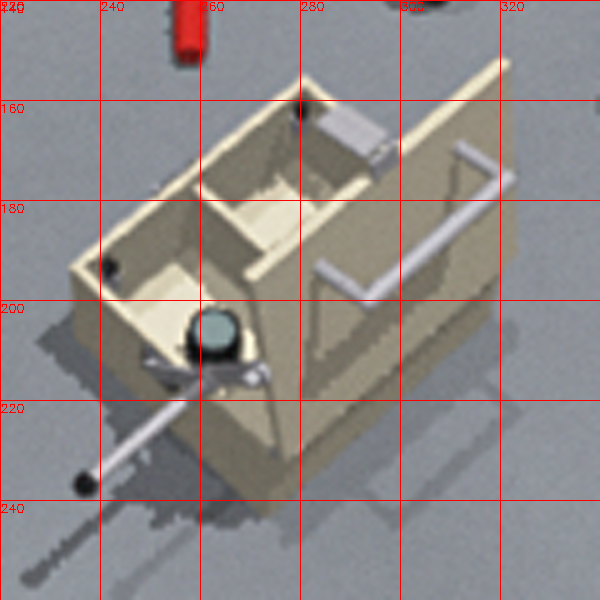

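View pics/B.png

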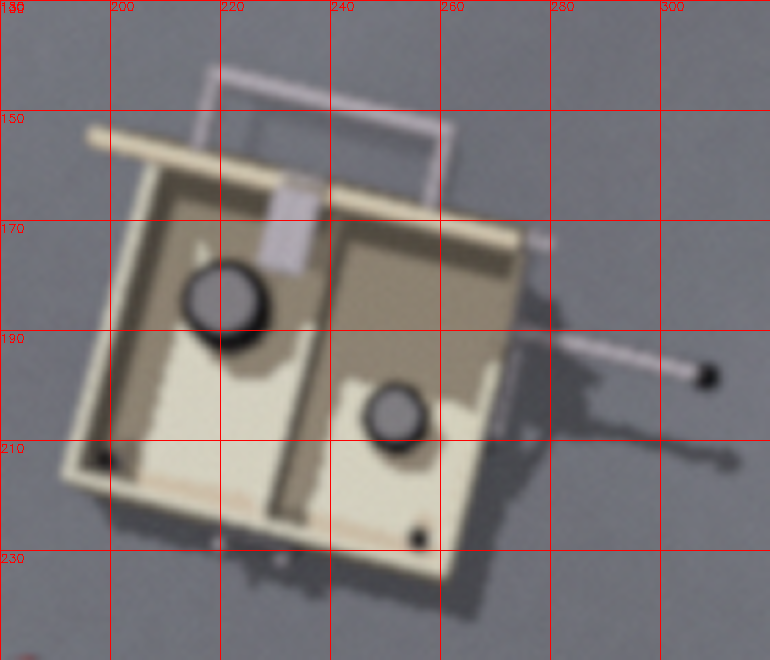

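Picked points in full-image pixels:

| Point | Top | Scene |
|---|---|---|
| Front corners | (191,217), (261,235) | (281,155), (235,193) |
| Ball | (308.5,198.5) | (237,237) |
| Handle ends | (219,144), (261,153) | (322,176), (294,200) |

Next I fit the case pose to these.

```bash
cat >h.py <<'E'
import numpy as np,cv2,pickle,json
from scipy.optimize import least_squares
def lidpt(r,n,y,th): return np.array([.095-r*np.cos(th)+n*np.sin(th),y,.1+r*np.sin(th)+n*np.cos(th)])
def pose():
    return np.array(json.load(open("pose.json")))
def c2w(P,p=None):
    p=pose() if p is None else p
    c,s=np.cos(p[2]),np.sin(p[2]);return np.atleast_2d(P)@np.array([[c,-s,0],[s,c,0],[0,0,1]]).T+[p[0],p[1],0]
def model(th):
    return np.array([[-.095,.11,.1],[-.095,-.11,.1],[.0419,-.214,.140],lidpt(.19,6e-3,.11,th),lidpt(.19,6e-3,-.11,th),lidpt(.155,.05,.06,th),lidpt(.155,.05,-.06,th)])
E
python3 - <<'E'
from h import *
obs={"top":[[191.6,216.5],[261.1,234.8],[308.3,198.2],[196.6,154.3],[274.7,173.3],[218.7,143.6],[261.3,153.3]],
"scene":[[281,155.4],[235,193.3],[237,237],[320.7,152.6],[269.5,194.7],[321.4,175.4],[293.8,200]]}
D={n:pickle.load(open(n+".pkl","rb")) for n in obs}
def proj(d,P):
    K=np.array([[d["fx"],0,d["cx"]],[0,d["fy"],d["cy"]],[0,0,1]])
    return cv2.projectPoints(P,np.array(d["rvec"]),np.array(d["tvec"]),K,np.array(d["distortion"]))[0][:,0]
f=lambda p:np.concatenate([proj(D[n],c2w(model(p[3]),p))-obs[n] for n in obs]).ravel()
b=[least_squares(f,[.6,0,y,1.36],loss="soft_l1") for y in(0,.3,-.3)]
r=min(b,key=lambda r:r.cost);p=r.x;print(p,r.cost);print(np.round(r.fun.reshape(-1,2),1).tolist())
for n in obs:
    q=least_squares(lambda p:(proj(D[n],c2w(model(p[3]),p))-obs[n]).ravel(),p,loss="soft_l1");print(n,q.x)
json.dump(list(p),open("pose.json","w"))
print("knee_bar",c2w([.0419,-.193,.140]),"pivot",c2w([-.005,-.193,.088]),"handle",c2w(lidpt(.155,.05,0,p[3])), "handle0",c2w([-.06,0,.15]))
E
```

```text
[ 0.53017175  0.08990532 -0.27246531  1.36020471] 7.461773406734146
[[-0.4, -0.2], [-0.0, -0.7], [-2.1, -0.9], [-0.8, -0.5], [0.2, 0.1], [0.7, -0.7], [0.2, -0.0], [-0.8, -0.4], [-1.7, 0.0], [1.3, -1.3], [-0.1, -1.3], [-0.9, 0.8], [-0.6, 0.4], [-0.9, 0.3]]
top [ 0.52826126  0.08949192 -0.26962301  1.36548788]
scene [ 0.53367596  0.0903925  -0.27568281  1.34680095]
knee_bar [[ 0.51858849 -0.10725056  0.14      ]] pivot [[ 0.47341862 -0.09462946  0.088     ]] handle [[0.63755317 0.05990143 0.26202757]] handle0 [[0.47238512 0.10605171 0.15      ]]
```

```bash
cat >>h.py <<'E'
from scipy.spatial.transform import Rotation as Ro
from bench import read_state, eyes
def caseR():
    y=pose()[2];c,s=np.cos(y),np.sin(y);return np.array([[c,-s,0],[s,c,0],[0,0,1.]])
def Rpush(t): # tool x in case xz plane, y=-ey, tilted t
    c,s=np.cos(t),np.sin(t);return caseR()@np.array([[c,0,-s],[0,-1,0],[-s,0,-c]])
def Rlid(): return caseR()@np.array([[0,1,0],[1,0,0],[0,0,-1.]])
def plan(pt,R,zt):
    """moves for tool point (0,0,zt) to reach pt with orientation R; several chained calls"""
    s=read_state();p=np.array(s["position"]);R0=np.array(s["tool_rot"]);T=pt-R[:,2]*zt
    print("t",round(s["time"],2),"TCP target",T.round(3),"dist",np.round(T-p,3),"F",np.round(s["contact_force"],1))
    for k in range(9):
        sh=R0.T@(T-p);rv=Ro.from_matrix(R0.T@R).as_rotvec()
        if np.linalg.norm(sh)<3e-4 and np.linalg.norm(rv)<3e-3:break
        a=min(1,.1/max(abs(sh).max(),1e-9),.2/max(np.linalg.norm(sh),1e-9));b=min(1,.61/max(np.linalg.norm(rv),1e-9))
        print(np.r_[rv*b/(np.pi/2),sh*a/.1].round(3).tolist())
        p=p+R0@sh*a;R0=R0@Ro.from_rotvec(rv*b).as_matrix()
U=np.array([-.794,0,.608]);RAD=np.array([.608,0,.794])
KB=np.array([.0419,-.190,.140])
E
python3 - <<'E'
from h import *
t=.654
plan(c2w(KB-.035*U+.08*RAD)[0],Rpush(t),.163)
E
```

```text
t 0.1 TCP target [ 0.689 -0.152  0.312] dist [ 0.499  0.418 -0.092] F [ 0.6 -0.2  0.6]
[0.085, -0.281, 0.254, 1.0, -0.395, 0.153]
[0.037, -0.122, 0.11, 1.0, -0.998, -0.222]
[-0.0, -0.0, -0.0, 0.649, -1.0, -0.281]
[-0.0, -0.0, 0.0, 0.649, -1.0, -0.281]
[-0.0, -0.0, -0.0, 0.649, -1.0, -0.281]
[-0.0, -0.0, -0.0, 0.204, -0.314, -0.088]
```

>>> apply_moves(
  increments=[
    [0.085, -0.281, 0.254, 1.0, -0.4, 0.15, 1],
    [0.085, -0.281, 0.254, 1.0, -0.4, 0.15, 1],
    [0.085, -0.281, 0.254, 1.0, -0.4, 0.15, 1],
    [0.085, -0.281, 0.254, 1.0, -0.4, 0.15, 1],
    [0.085, -0.281, 0.254, 1.0, -0.4, 0.15, 1],
  ],
)

```text
time: 0.52
position: [0.2731, -0.4986, 0.3892]
tool_rot: [[0.893, -0.096, -0.44], [-0.068, -0.995, 0.078], [-0.445, -0.04, -0.895]]
contact_force: [-1.1, 0.2, -0.2]
opening: 0.0257
```

>>> apply_moves(
  increments=[
    [0.037, -0.122, 0.11, 1.0, -1.0, -0.22, 1],
    [0.037, -0.122, 0.11, 1.0, -1.0, -0.22, 1],
    [0.037, -0.122, 0.11, 1.0, -1.0, -0.22, 1],
    [0.037, -0.122, 0.11, 1.0, -1.0, -0.22, 1],
    [0.037, -0.122, 0.11, 1.0, -1.0, -0.22, 1],
  ],
)

```text
time: 0.93
position: [0.3831, -0.4064, 0.3673]
tool_rot: [[0.766, -0.263, -0.587], [-0.208, -0.965, 0.162], [-0.609, -0.002, -0.793]]
contact_force: [-0.2, -0.8, -0.8]
opening: 0.0004
```

```bash
python3 - <<'E'
from h import *
print(np.round(read_state()["qpos"],2))
plan(c2w(KB-.035*U+.08*RAD)[0],Rpush(.654),.163)
E
```

```text
[-0.79  0.22  1.22 -0.4   2.25  0.88]
t 0.93 TCP target [ 0.689 -0.152  0.312] dist [ 0.305  0.255 -0.056] F [-0.2 -0.8 -0.8]
[0.001, 0.0, 0.004, 0.658, -1.0, -0.288]
[-0.0, 0.0, -0.0, 0.65, -1.0, -0.284]
[-0.0, 0.0, -0.0, 0.65, -1.0, -0.284]
[-0.0, 0.0, -0.0, 0.177, -0.272, -0.077]
```

>>> apply_moves(
  increments=[
    [0, 0, 0, 0.65, -1.0, -0.28, 1],
    [0, 0, 0, 0.65, -1.0, -0.28, 1],
    [0, 0, 0, 0.65, -1.0, -0.28, 1],
    [0, 0, 0, 0.65, -1.0, -0.28, 1],
    [0, 0, 0, 0.65, -1.0, -0.28, 1],
  ],
)

```text
time: 1.35
position: [0.4739, -0.3303, 0.3511]
tool_rot: [[0.765, -0.266, -0.586], [-0.212, -0.964, 0.161], [-0.608, 0.001, -0.794]]
contact_force: [-0.6, -0.5, 0.2]
opening: 0.0002
```

>>> apply_moves(
  increments=[
    [0, 0, 0, 0.65, -1.0, -0.28, 1],
    [0, 0, 0, 0.65, -1.0, -0.28, 1],
    [0, 0, 0, 0.65, -1.0, -0.28, 1],
    [0, 0, 0, 0.65, -1.0, -0.28, 1],
    [0, 0, 0, 0.65, -1.0, -0.28, 1],
  ],
)

```text
time: 1.77
position: [0.5663, -0.2534, 0.3338]
tool_rot: [[0.765, -0.268, -0.586], [-0.214, -0.964, 0.161], [-0.608, 0.002, -0.794]]
contact_force: [0.2, -1.6, 0.0]
opening: -0.0003
```

>>> apply_moves(
  increments=[
    [0, 0, 0, 0.65, -1.0, -0.28, 1],
    [0, 0, 0, 0.65, -1.0, -0.28, 1],
    [0, 0, 0, 0.65, -1.0, -0.28, 1],
    [0, 0, 0, 0.65, -1.0, -0.28, 1],
    [0, 0, 0, 0.65, -1.0, -0.28, 1],
  ],
)

```text
time: 2.18
position: [0.6592, -0.1761, 0.3158]
tool_rot: [[0.764, -0.269, -0.586], [-0.214, -0.963, 0.162], [-0.608, 0.002, -0.794]]
contact_force: [-0.0, -0.3, 0.7]
opening: 0.0003
```

```bash
python3 - <<'E'
from h import *
print(np.round(read_state()["qpos"],2))
plan(c2w(KB-.035*U+.08*RAD)[0],Rpush(.654),.163)
d=eyes.get_image("scene")["image"][140:260,220:340,::-1];w=eyes.get_image("top")["image"][130:250,180:320,::-1]
cv2.imwrite("pics/p5.png",np.hstack([cv2.resize(d,(400,400)),cv2.resize(w,(400,400*120//140)) if 0 else cv2.resize(w[:, :120],(400,400))]))
E
```

```text
[-0.31  0.62  0.8  -0.03  2.38  1.52]
t 2.18 TCP target [ 0.689 -0.152  0.312] dist [ 0.029  0.024 -0.004] F [-0.  -0.3  0.7]
[0.001, -0.0, -0.001, 0.197, -0.315, -0.098]
```

>>> apply_moves(
  increments=[
    [0, 0, 0, 0.1, -0.16, -0.05, 1],
    [0, 0, 0, 0.2, -0.32, -0.1, 1],
    [0, 0, 0, 0.2, -0.32, 0.1, 1],
    [0, 0, 0, 0.2, -0.32, 0.4, 1],
    [0, 0, 0, 0.2, -0.32, 0.7, 1],
  ],
)

```text
time: 2.7
position: [0.6407, -0.1395, 0.2508]
tool_rot: [[0.767, -0.271, -0.581], [-0.217, -0.963, 0.162], [-0.603, 0.002, -0.797]]
contact_force: [0.1, -0.5, 0.2]
opening: -0.0
```

```bash
python3 - <<'E'
from h import *
plan(c2w(KB-.035*U)[0],Rpush(.654),.163)
d=eyes.get_image("scene")["image"][140:260,220:340,::-1];w=eyes.get_image("top")["image"][120:240,200:320,::-1]
cv2.imwrite("pics/p5.png",np.hstack([cv2.resize(d,(400,400)),cv2.resize(w,(400,400))]))
E
```

```text
t 2.7 TCP target [ 0.642 -0.139  0.248] dist [ 0.001  0.001 -0.003] F [ 0.1 -0.5  0.2]
[0.0, -0.004, -0.002, 0.021, -0.012, 0.017]
```

View pics/p5.png

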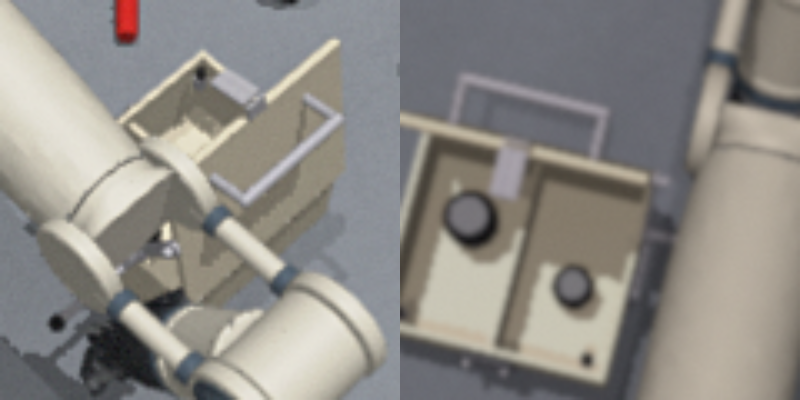

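The view shows the shut gripper on the hinge side of the bar, clear of the case and the lid. The ball and bar show left of it, in the scene half of the picture at about (57,323). Next I push along tool -x in small steps.

>>> apply_moves(
  increments=[
    [0, 0, 0, -0.05, 0, 0.01, 1],
    [0, 0, 0, -0.1, 0, 0.01, 1],
    [0, 0, 0, -0.13, 0, 0.01, 1],
    [0, 0, 0, -0.15, 0, 0.01, 1],
    [0, 0, 0, -0.15, 0, 0.01, 1],
  ],
)

```text
time: 3.22
position: [0.6303, -0.1344, 0.2607]
tool_rot: [[0.768, -0.269, -0.581], [-0.215, -0.963, 0.161], [-0.603, 0.002, -0.798]]
contact_force: [-0.6, 0.6, 0.2]
opening: 0.0
```

>>> apply_moves(
  increments=[
    [0, 0, 0, -0.01, 0, 0, 1],
    [0, 0, 0, -0.02, 0, 0, 1],
    [0, 0, 0, -0.03, 0, 0, 1],
    [0, 0, 0, -0.04, 0, 0, 1],
    [0, 0, 0, -0.04, 0, 0, 1],
  ],
)

```text
time: 3.63
position: [0.6268, -0.1331, 0.2602]
tool_rot: [[0.765, -0.268, -0.585], [-0.214, -0.963, 0.162], [-0.607, 0.002, -0.795]]
contact_force: [-0.4, 0.4, -1.4]
opening: 0.0001
```

>>> apply_moves(
  increments=[
    [0, 0, 0, -0.01, 0, 0, 1],
    [0, 0, 0, -0.02, 0, 0, 1],
    [0, 0, 0, -0.03, 0, 0, 1],
    [0, 0, 0, -0.04, 0, 0, 1],
    [0, 0, 0, -0.04, 0, 0, 1],
  ],
)

```text
time: 4.05
position: [0.6238, -0.1324, 0.2626]
tool_rot: [[0.766, -0.269, -0.584], [-0.215, -0.963, 0.162], [-0.606, 0.002, -0.795]]
contact_force: [2.7, -0.8, -3.1]
opening: 0.0
```

>>> apply_moves(
  increments=[
    [0, 0, 0, -0.01, 0, 0, 1],
    [0, 0, 0, -0.02, 0, 0, 1],
    [0, 0, 0, -0.03, 0, 0, 1],
    [0, 0, 0, -0.03, 0, 0, 1],
    [0, 0, 0, -0.03, 0, 0, 1],
  ],
)

```text
time: 4.47
position: [0.6214, -0.1317, 0.2647]
tool_rot: [[0.765, -0.269, -0.585], [-0.214, -0.963, 0.162], [-0.607, 0.002, -0.795]]
contact_force: [3.7, -1.3, -0.3]
opening: -0.0003
```

>>> apply_moves(
  increments=[
    [0, 0, 0, -0.01, 0, 0, 1],
    [0, 0, 0, -0.02, 0, 0, 1],
    [0, 0, 0, -0.03, 0, 0, 1],
    [0, 0, 0, -0.04, 0, 0, 1],
    [0, 0, 0, -0.04, 0, 0, 1],
  ],
)

```text
time: 4.88
position: [0.6183, -0.1308, 0.2674]
tool_rot: [[0.766, -0.269, -0.584], [-0.214, -0.963, 0.162], [-0.606, 0.001, -0.795]]
contact_force: [3.4, -1.4, -0.4]
opening: 0.0
```

>>> apply_moves(
  increments=[
    [0, 0, 0, -0.01, 0, 0, 1],
    [0, 0, 0, -0.02, 0, 0, 1],
    [0, 0, 0, -0.03, 0, 0, 1],
    [0, 0, 0, -0.04, 0, 0, 1],
    [0, 0, 0, -0.04, 0, 0, 1],
  ],
)

```text
time: 5.3
position: [0.6152, -0.1299, 0.2696]
tool_rot: [[0.765, -0.268, -0.585], [-0.214, -0.963, 0.162], [-0.607, 0.001, -0.795]]
contact_force: [3.1, -1.3, -0.2]
opening: -0.0001
```

```bash
python3 - <<'E'
from h import *
s=read_state();T=c2w(KB)[0]-Rpush(.654)[:,2]*.163
print("tool-centre along U relative to initial bar",(np.array(s["position"])-T)@(caseR()@U),"radial",(np.array(s["position"])-T)@(caseR()@RAD))
d=eyes.get_image("scene")["image"][140:260,220:340,::-1];w=eyes.get_image("wrist")["image"][:,:,::-1]
cv2.imwrite("pics/p6.png",np.hstack([cv2.resize(d,(384,384)),w[:, 64:448]]))
E
```

```text
tool-centre along U relative to initial bar 0.00012536719699662925 radial 0.00016416423179738964
```

View pics/p6.png

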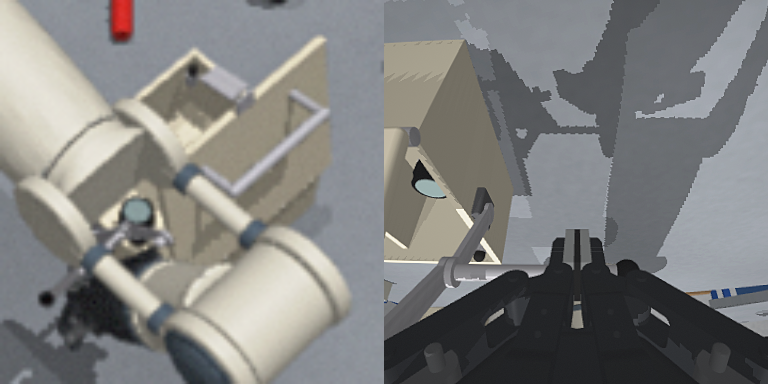

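The ball has moved in the scene view from (237,237) to about (234,233). In the wrist view the fingers sit behind the bar. I'll check that shift against the model.

```bash
cat >>h.py <<'E'
def proj(d,P):
    K=np.array([[d["fx"],0,d["cx"]],[0,d["fy"],d["cy"]],[0,0,1]])
    return cv2.projectPoints(np.atleast_2d(P),np.array(d["rvec"]),np.array(d["tvec"]),K,np.array(d["distortion"]))[0][:,0]
E
python3 - <<'E'
from h import *
d=pickle.load(open("scene.pkl","rb"))
f=lambda k:proj(d,c2w(np.array([-.005,-.216,.088])+.07*(RAD*np.cos(k/2)+U*np.sin(k/2))))[0]
for k in(-.16,0,.1,.2,.3,.4,.5,.6):print(k,(f(k)-f(-.16)).round(1))
# ball blob in the first and the current picture
for im in(d["image"],eyes.get_image("scene")["image"]):
    m=(im.max(2)<75)[226:243,226:240];
    n,l,st,c=cv2.connectedComponentsWithStats(m.astype(np.uint8));print([(x.round(1)+[226,226],s[4]) for x,s in zip(c[1:],st[1:])])
E
```

```text
-0.16 [0. 0.]
0 [-1.  -1.4]
0.1 [-1.6 -2.3]
0.2 [-2.3 -3.2]
0.3 [-3.  -4.1]
0.4 [-3.7 -5. ]
0.5 [-4.4 -5.9]
0.6 [-5.2 -6.8]
[(array([236.4, 236.6]), np.int32(15))]
[(array([234. , 232.9]), np.int32(20)), (array([238.6, 239.9]), np.int32(10))]
```

The shift matches a knee angle of about 0.24. I'll push 3 mm more, hold, then back off.

>>> apply_moves(
  increments=[
    [0, 0, 0, -0.01, 0, 0, 1],
    [0, 0, 0, -0.02, 0, 0, 1],
    [0, 0, 0, -0.03, 0, 0, 1],
    [0, 0, 0, -0.03, 0, 0, 1],
    [0, 0, 0, -0.03, 0, 0, 1],
  ],
)

```text
time: 5.87
position: [0.613, -0.1293, 0.2711]
tool_rot: [[0.765, -0.269, -0.585], [-0.214, -0.963, 0.162], [-0.607, 0.001, -0.795]]
contact_force: [2.2, 0.3, -1.1]
opening: 0.0004
```

>>> apply_moves(
  increments=[
    [0, 0, 0, 0.05, 0, 0, 1],
    [0, 0, 0, 0.15, 0, 0, 1],
    [0, 0, 0, 0.3, 0, 0, 1],
    [0, 0, 0, 0.4, 0, -0.2, 1],
    [0, 0, 0, 0.4, 0, -0.5, 1],
  ],
)

```text
time: 6.28
position: [0.6734, -0.1462, 0.2807]
tool_rot: [[0.76, -0.269, -0.592], [-0.213, -0.963, 0.164], [-0.615, 0.002, -0.789]]
contact_force: [0.2, 0.1, -0.0]
opening: -0.0001
```

```bash
python3 - <<'E'
from h import *
d=eyes.get_image("scene");im=d["image"];cv2.imwrite("pics/s7.png",im[:,:,::-1])
m=(im.max(2)<75)[222:243,222:240]
n,l,st,c=cv2.connectedComponentsWithStats(m.astype(np.uint8));print([(x.round(1)+[222,222],s[4]) for x,s in zip(c[1:],st[1:])])
# approach over the handle
p=pose();H=lidpt(.155,.05,0,p[3])
plan(c2w(H+[0,0,.10])[0],Rlid(),.155)
print(np.round(read_state()["qpos"],2))
E
```

```text
[(array([233.5, 232. ]), np.int32(16))]
t 6.33 TCP target [0.638 0.06  0.517] dist [-0.038  0.207  0.228] F [ 1.3 -1.4  3.9]
[-0.118, 0.119, -0.35, -1.0, -0.891, -0.596]
[-0.118, 0.119, -0.35, -0.257, -1.0, -0.819]
[-0.088, 0.088, -0.261, 0.102, -0.19, -0.237]
[-0.26  0.65  0.8   0.    2.34  1.58]
```

Now the ball shift gives a knee angle of about 0.32, so the stay is unlocked, and the arm is clear of the bar. I rise straight up while untilting, then go over the handle.

>>> apply_moves(
  increments=[
    [0, 0.08, 0, -0.2, 0, -0.25, 1],
    [0, 0.16, 0, -0.4, 0, -0.5, 1],
    [0, 0.24, 0, -0.6, 0, -0.77, 1],
    [0, 0.32, 0, -0.8, 0, -1.0, 1],
    [0, 0.4, 0, -0.8, 0, -1.0, 1],
  ],
)

```text
time: 6.75
position: [0.6698, -0.145, 0.4241]
tool_rot: [[0.963, -0.269, -0.009], [-0.269, -0.963, 0.001], [-0.009, 0.001, -1.0]]
contact_force: [0.5, -0.0, 1.7]
opening: -0.0001
```

```bash
python3 - <<'E'
from h import *
p=pose();H=lidpt(.155,.05,0,p[3])
R=Rlid();s=read_state()
plan(np.array([.64,-.13,.36]),R,.155)
plan(c2w(H+[0,0,.10])[0],R,.155)
E
```

```text
t 6.75 TCP target [ 0.64  -0.13   0.515] dist [-0.03   0.015  0.091] F [ 0.5 -0.   1.7]
[-0.002, 0.002, -0.388, -0.336, -0.063, -0.906]
[-0.002, 0.002, -0.388, 0.0, 0.0, 0.0]
[-0.001, 0.001, -0.223, 0.0, 0.0, 0.0]
t 6.75 TCP target [0.638 0.06  0.517] dist [-0.032  0.205  0.093] F [ 0.5 -0.   1.7]
[-0.002, 0.002, -0.388, -0.461, -1.0, -0.49]
[-0.002, 0.002, -0.388, 0.173, -0.959, -0.437]
[-0.001, 0.001, -0.223, -0.0, 0.0, 0.0]
```

>>> apply_moves(
  increments=[
    [0, 0, -0.08, -0.1, 0, -0.3, 1],
    [0, 0, -0.16, -0.2, 0, -0.6, 1],
    [0, 0, -0.24, -0.3, 0, -0.9, 1],
    [0, 0, -0.31, -0.34, -0.06, -0.92, 0.58],
    [0, 0, -0.39, -0.34, -0.06, -0.92, 0.58],
  ],
)

```text
time: 7.17
position: [0.6404, -0.1298, 0.512]
tool_rot: [[0.941, 0.339, -0.02], [0.339, -0.941, 0.005], [-0.018, -0.011, -1.0]]
contact_force: [0.0, 0.5, -0.8]
opening: 0.0235
```

```bash
python3 - <<'E'
from h import *
p=pose();H=lidpt(.155,.05,0,p[3])
plan(c2w(H+[0,0,.10])[0],Rlid(),.155)
E
```

```text
t 7.17 TCP target [0.638 0.06  0.517] dist [-0.003  0.19   0.005] F [ 0.   0.5 -0.8]
[-0.008, 0.004, -0.388, 0.343, -1.0, -0.023]
[-0.004, 0.003, -0.218, 0.678, -0.495, -0.023]
```

>>> apply_moves(
  increments=[
    [0, 0, -0.08, 0.07, -0.2, -0.02, 0.58],
    [-0.003, 0, -0.16, 0.14, -0.4, -0.02, 0.58],
    [-0.005, 0, -0.24, 0.21, -0.6, -0.02, 0.58],
    [-0.007, 0.004, -0.31, 0.28, -0.8, -0.02, 0.58],
    [-0.008, 0.004, -0.39, 0.34, -1, -0.02, 0.58],
  ],
)

```text
time: 7.58
position: [0.6406, -0.0242, 0.5096]
tool_rot: [[0.576, 0.818, -0.015], [0.818, -0.576, -0.0], [-0.009, -0.012, -1.0]]
contact_force: [0.6, 0.2, -1.0]
opening: 0.0358
```

```bash
python3 - <<'E'
from h import *
p=pose();H=lidpt(.155,.05,0,p[3])
plan(c2w(H+[0,0,.10])[0],Rlid(),.155)
E
```

```text
t 7.58 TCP target [0.638 0.06  0.517] dist [-0.003  0.084  0.007] F [ 0.6  0.2 -1. ]
[-0.009, 0.004, -0.217, 0.67, -0.51, -0.074]
```

>>> apply_moves(
  increments=[
    [-0.002, 0.001, -0.05, 0.17, -0.13, -0.02, 0.58],
    [-0.004, 0.002, -0.1, 0.34, -0.26, -0.04, 0.58],
    [-0.006, 0.003, -0.16, 0.5, -0.4, -0.06, 0.58],
    [-0.009, 0.004, -0.22, 0.67, -0.51, -0.07, 0.58],
    [-0.009, 0.004, -0.22, 0.67, -0.51, -0.07, 0.58],
  ],
)

```text
time: 8.0
position: [0.6377, 0.0625, 0.5171]
tool_rot: [[0.262, 0.965, 0.001], [0.965, -0.262, 0.001], [0.001, 0.001, -1.0]]
contact_force: [1.0, -0.5, 0.5]
opening: 0.0359
```

```bash
python3 - <<'E'
from h import *
p=pose();H=lidpt(.155,.05,0,p[3])
plan(c2w(H+[0,0,.10])[0],Rlid(),.155)
s=read_state();d=eyes.get_image("wrist");cv2.imwrite("pics/w8.png",d["image"][:,:,::-1])
# predicted handle in the wrist picture
R=np.array(s["tool_rot"]);he=np.array(d["hand_eye"])
K=np.array([[d["fx"],0,d["cx"]],[0,d["fy"],d["cy"]],[0,0,1]])
for y in(.06,0,-.06):
    P=R.T@(c2w(lidpt(.155,.05,y,p[3]))[0]-s["position"]);q=he[:3,:3].T@(P-he[:3,3])
    print(y,cv2.projectPoints(q[None],np.zeros(3),np.zeros(3),K,np.array(d["distortion"]))[0].ravel(),q)
print(he)
E
```

```text
t 8.0 TCP target [0.638 0.06  0.517] dist [-0.    -0.003 -0.   ] F [ 1.  -0.5  0.5]
[0.001, -0.001, 0.005, -0.025, 0.005, 0.001]
0.06 [258.4086648  130.39542923] [ 0.00130472 -0.04884631  0.21978043]
0 [257.7883116  198.83354009] [0.00085891 0.008139   0.23855478]
-0.06 [257.25254443 257.16942037] [0.00041311 0.0651243  0.25732913]
[[-3.61381138e-04 -9.49518566e-01 -3.13710633e-01  7.98189687e-02]
 [ 9.99999932e-01 -3.19329703e-04 -1.85430858e-04 -4.75995222e-04]
 [ 7.58929188e-05 -3.13710679e-01  9.49518617e-01  3.11395842e-02]
 [ 0.00000000e+00  0.00000000e+00  0.00000000e+00  1.00000000e+00]]
```

View pics/w8.png

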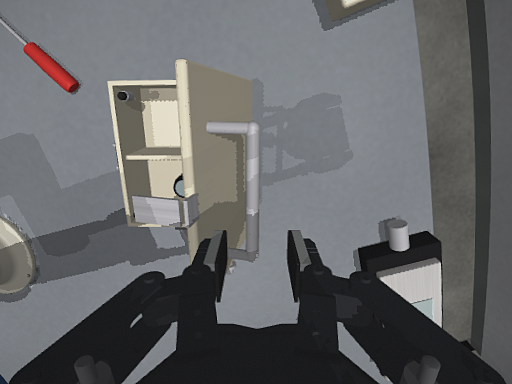

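The wrist view shows the handle bar at columns 251-253, about 6 px left of the prediction. That fits the lid settling to about 1.33 rad after unlocking. The fingers straddle the bar, so I'll descend with a narrower opening.

```bash
python3 - <<'E'
from h import *
H=lidpt(.155,.05,0,1.333);print(H)
plan(c2w(H+[0,0,.05])[0],Rlid(),.158)
plan(c2w(H)[0],Rlid(),.158)
E
```

```text
[0.10708093 0.         0.26241629]
t 8.05 TCP target [0.633 0.061 0.47 ] dist [-0.005  0.    -0.046] F [-0.2 -1.  -0. ]
[0.0, 0.0, 0.001, -0.009, -0.045, 0.465]
t 8.05 TCP target [0.633 0.061 0.42 ] dist [-0.005  0.    -0.096] F [-0.2 -1.  -0. ]
[0.0, 0.0, 0.001, -0.009, -0.045, 0.965]
```

>>> apply_moves(
  increments=[
    [0, 0, 0, -0.01, -0.045, 0.1, 0.67],
    [0, 0, 0, -0.01, -0.045, 0.2, 0.67],
    [0, 0, 0, -0.01, -0.045, 0.35, 0.67],
    [0, 0, 0, -0.01, -0.045, 0.5, 0.67],
    [0, 0, 0, -0.01, -0.045, 0.6, 0.67],
  ],
)

```text
time: 8.47
position: [0.6334, 0.0582, 0.455]
tool_rot: [[0.273, 0.962, -0.001], [0.962, -0.273, -0.001], [-0.002, -0.001, -1.0]]
contact_force: [-0.6, -0.3, -0.5]
opening: 0.0285
```

```bash
python3 - <<'E'
from h import *
H=lidpt(.155,.05,0,1.333)
plan(c2w(H)[0],Rlid(),.158)
d=eyes.get_image("wrist");cv2.imwrite("pics/w9.png",d["image"][:,:,::-1])
E
```

```text
t 8.47 TCP target [0.633 0.061 0.42 ] dist [-0.     0.003 -0.035] F [-0.6 -0.3 -0.5]
[-0.001, 0.001, -0.002, 0.028, -0.009, 0.346]
```

View pics/w9.png

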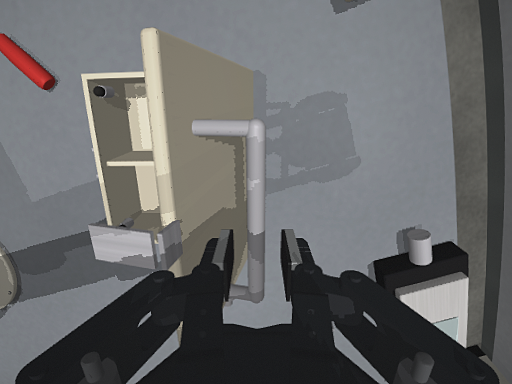

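The bar is at column 256, centred between the fingers at 232 and 283. I descend and grip.

>>> apply_moves(
  increments=[
    [0, 0, 0, 0.01, -0.01, 0.1, 0.67],
    [0, 0, 0, 0.02, -0.01, 0.2, 0.67],
    [0, 0, 0, 0.02, -0.01, 0.3, 0.67],
    [0, 0, 0, 0.02, -0.01, 0.35, 0.67],
    [0, 0, 0, 0.02, -0.01, 0.35, 0.67],
  ],
)

```text
time: 8.93
position: [0.6329, 0.0613, 0.4202]
tool_rot: [[0.27, 0.963, -0.002], [0.963, -0.27, -0.001], [-0.001, -0.001, -1.0]]
contact_force: [-0.7, 0.1, -0.1]
opening: 0.0284
```

>>> apply_moves(
  increments=[
    [0, 0, 0, 0, 0, 0, 0.75],
    [0, 0, 0, 0, 0, 0, 0.82],
    [0, 0, 0, 0, 0, 0, 1],
    [0, 0, 0, 0, 0, 0, 1],
    [0, 0, 0, 0, 0, 0, 1],
  ],
  newtons=45,
)

```text
time: 9.35
position: [0.6327, 0.0615, 0.4232]
tool_rot: [[0.27, 0.963, 0.003], [0.963, -0.27, -0.001], [0.0, 0.003, -1.0]]
contact_force: [-0.9, 0.2, 2.6]
opening: 0.0101
```

```bash
cat >>h.py <<'E'
def lower(step,n=5,zt=.158,corr=(0,0)):
    """five rows along the handle's circle from the angle nearest the present pose; corr: case x,z offset"""
    s=read_state();p=np.array(s["position"]);R0=np.array(s["tool_rot"]);R=Rlid()
    g=caseR().T@(p+R0[:,2]*zt-[pose()[0],pose()[1],0])
    th=np.arctan2(g[2]-corr[1]-.1,.095-g[0]+corr[0])-np.arctan2(.05,.155)
    print("t",round(s["time"],2),"theta",th.round(4),"grip in case",g.round(4),"radius",np.hypot(g[0]-.095,g[2]-.1).round(4),"F case",(caseR().T@s["contact_force"]).round(1),"open",s["opening"])
    H0=lidpt(.155,.05,g[1],th)
    for k in range(1,n+1):
        print(th-step*k,(R0.T@caseR()@(lidpt(.155,.05,g[1],th-step*k)-H0)/.1).round(3).tolist())
E
python3 - <<'E'
from h import *
lower(.04)
E
```

```text
t 9.35 theta 1.3306 grip in case [1.069e-01 2.000e-04 2.652e-01] radius 0.1657 F case [-0.9 -0.   2.6] open 0.010060914295668064
1.2905550364922542 [-0.0, -0.065, -0.004]
1.2505550364922542 [-0.0, -0.13, -0.005]
1.2105550364922544 [-0.0, -0.195, -0.003]
1.1705550364922543 [-0.0, -0.26, 0.001]
1.1305550364922543 [-0.0, -0.325, 0.008]
```

```bash
python3 - <<'E'
from h import *
s=read_state();print(s["time"],s["position"],s["contact_force"],s["opening"])
d=eyes.get_image("wrist")["image"][170:330,160:360,::-1];cv2.imwrite("pics/w10.png",cv2.resize(d,None,fx=4,fy=3.6,interpolation=cv2.INTER_CUBIC))
E
```

```text
9.35 [0.6326931  0.06146331 0.42324021] [-0.88684824  0.24689157  2.57150811] 0.010060914295668064
```

View pics/w10.png

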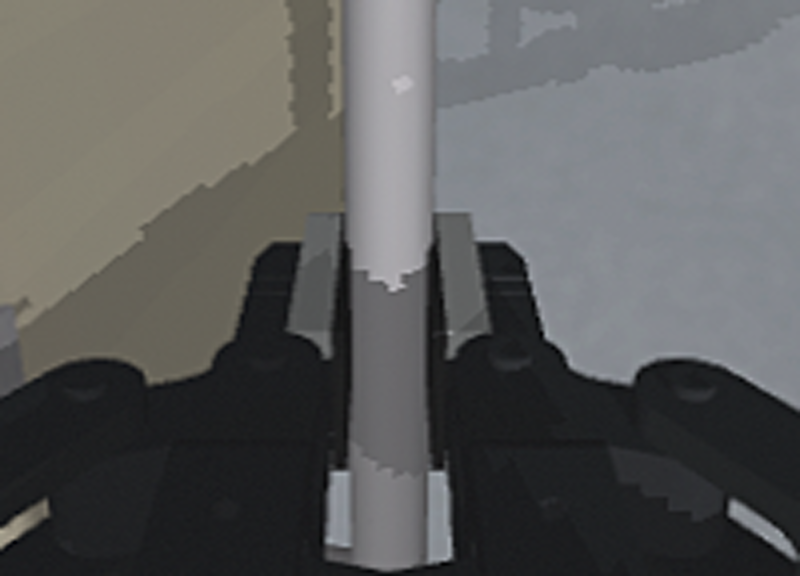

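The bar is held squarely between the pads. I'll start lowering slowly, watching the handle force, because the stay is still near centre.

>>> apply_moves(
  increments=[
    [0, 0, 0, 0, -0.01, 0, 1],
    [0, 0, 0, 0, -0.02, 0, 1],
    [0, 0, 0, 0, -0.03, 0, 1],
    [0, 0, 0, 0, -0.04, 0, 1],
    [0, 0, 0, 0, -0.04, 0, 1],
  ],
)

```text
time: 9.82
position: [0.6291, 0.0624, 0.4235]
tool_rot: [[0.27, 0.963, 0.005], [0.963, -0.27, -0.001], [0.0, 0.005, -1.0]]
contact_force: [4.3, -0.1, 4.7]
opening: 0.0104
```

```bash
python3 - <<'E'
from h import *
lower(.03,zt=.161)
E
```

```text
t 9.82 theta 1.311 grip in case [1.035e-01 2.000e-04 2.625e-01] radius 0.1627 F case [4.2 1.  4.7] open 0.010351907421752305
1.281038359188576 [-0.0, -0.049, -0.002]
1.2510383591885759 [-0.0, -0.098, -0.003]
1.2210383591885758 [-0.0, -0.147, -0.002]
1.191038359188576 [-0.0, -0.195, 0.0]
1.161038359188576 [-0.0, -0.244, 0.004]
```

>>> apply_moves(
  increments=[
    [0, 0, 0, 0, -0.005, -0.01, 1],
    [0, 0, 0, 0, -0.01, -0.01, 1],
    [0, 0, 0, 0, -0.015, -0.02, 1],
    [0, 0, 0, 0, -0.02, -0.02, 1],
    [0, 0, 0, 0, -0.02, -0.02, 1],
  ],
)

```text
time: 10.23
position: [0.6271, 0.0631, 0.4237]
tool_rot: [[0.27, 0.963, 0.001], [0.963, -0.27, -0.001], [-0.0, 0.001, -1.0]]
contact_force: [4.1, -0.4, -1.9]
opening: 0.0103
```

```bash
cat >>h.py <<'E'
def ball(lo=(215,205),hi=(245,245)):
    im=eyes.get_image("scene")["image"];m=(im.max(2)<75)[lo[1]:hi[1],lo[0]:hi[0]]
    n,l,st,c=cv2.connectedComponentsWithStats(m.astype(np.uint8));print([((x+lo).round(1).tolist(),int(s[4])) for x,s in zip(c[1:],st[1:])])
    g=im.astype(float).max(2)[lo[1]:hi[1],lo[0]:hi[0]];w=np.clip(110-g,0,None)
    return im
E
python3 - <<'E'
from h import *
lower(.03,zt=.161);ball();ball()
E
```

```text
t 10.23 theta 1.2941 grip in case [1.008e-01 2.000e-04 2.627e-01] radius 0.1628 F case [ 4.1  0.7 -1.9] open 0.010318829293810668
1.264103641945408 [-0.0, -0.049, -0.001]
1.234103641945408 [-0.0, -0.098, -0.001]
1.2041036419454079 [-0.0, -0.147, 0.001]
1.174103641945408 [-0.0, -0.195, 0.005]
1.144103641945408 [-0.0, -0.244, 0.009]
[([232.1, 230.7], 18)]
[([232.1, 230.7], 18)]
```

The ball moved on to (232.1,230.7), a knee angle of about 0.48. So the stay is folding at a steady 4 N rather than straining. I continue.

>>> apply_moves(
  increments=[
    [0, 0, 0, 0, -0.015, 0, 1],
    [0, 0, 0, 0, -0.03, 0, 1],
    [0, 0, 0, 0, -0.045, 0, 1],
    [0, 0, 0, 0, -0.06, 0, 1],
    [0, 0, 0, 0, -0.07, 0, 1],
  ],
)

```text
time: 10.75
position: [0.6199, 0.0651, 0.4241]
tool_rot: [[0.27, 0.963, 0.001], [0.963, -0.27, -0.001], [-0.0, 0.001, -1.0]]
contact_force: [3.2, -1.2, -1.6]
opening: 0.0105
```

>>> apply_moves(
  increments=[
    [0, 0, 0, 0, -0.02, 0, 1],
    [0, 0, 0, 0, -0.045, 0, 1],
    [0, 0, 0, 0, -0.07, 0, 1],
    [0, 0, 0, 0, -0.1, 0, 1],
    [0, 0, 0, 0, -0.12, 0, 1],
  ],
)

```text
time: 11.17
position: [0.6083, 0.0684, 0.4239]
tool_rot: [[0.27, 0.963, 0.001], [0.963, -0.27, -0.001], [-0.0, 0.001, -1.0]]
contact_force: [4.2, 0.6, -3.6]
opening: 0.0103
```

```bash
python3 - <<'E'
from h import *
lower(.04,zt=.161)
E
```

```text
t 11.17 theta 1.1742 grip in case [8.120e-02 2.000e-04 2.629e-01] radius 0.1635 F case [ 3.9  1.7 -3.6] open 0.010263626770332481
1.1342186144419895 [-0.0, -0.065, 0.007]
1.0942186144419894 [-0.0, -0.129, 0.016]
1.0542186144419894 [-0.0, -0.193, 0.028]
1.0142186144419896 [-0.0, -0.257, 0.042]
0.9742186144419895 [-0.0, -0.32, 0.059]
```

>>> apply_moves(
  increments=[
    [0, 0, 0, 0, -0.06, 0.01, 1],
    [0, 0, 0, 0, -0.125, 0.025, 1],
    [0, 0, 0, 0, -0.19, 0.038, 1],
    [0, 0, 0, 0, -0.255, 0.053, 1],
    [0, 0, 0, 0, -0.315, 0.07, 1],
  ],
)

```text
time: 11.58
position: [0.5773, 0.077, 0.418]
tool_rot: [[0.27, 0.963, 0.002], [0.963, -0.27, -0.0], [0.0, 0.002, -1.0]]
contact_force: [1.4, 1.0, 6.0]
opening: 0.0099
```

```bash
python3 - <<'E'
from h import *
lower(.04,zt=.161)
E
```

```text
t 11.58 theta 0.9748 grip in case [0.0492 0.0003 0.257 ] radius 0.1636 F case [1.1 1.4 6. ] open 0.009864133835911917
0.9348236163830381 [-0.0, -0.062, 0.019]
0.8948236163830382 [-0.0, -0.124, 0.041]
0.8548236163830382 [-0.0, -0.184, 0.065]
0.8148236163830381 [-0.0, -0.243, 0.092]
0.7748236163830382 [-0.0, -0.302, 0.121]
```

>>> apply_moves(
  increments=[
    [0, 0, 0, 0, -0.06, 0.014, 1],
    [0, 0, 0, 0, -0.122, 0.034, 1],
    [0, 0, 0, 0, -0.183, 0.058, 1],
    [0, 0, 0, 0, -0.243, 0.085, 1],
    [0, 0, 0, 0, -0.302, 0.114, 1],
  ],
)

```text
time: 12.0
position: [0.5486, 0.0851, 0.4052]
tool_rot: [[0.27, 0.963, 0.001], [0.963, -0.27, -0.001], [-0.0, 0.001, -1.0]]
contact_force: [1.7, 0.9, 2.6]
opening: 0.0097
```

```bash
python3 - <<'E'
from h import *
lower(.04,zt=.161)
E
```

```text
t 12.0 theta 0.7745 grip in case [0.0192 0.0003 0.2442] radius 0.1629 F case [1.4 1.3 2.6] open 0.009667728922651138
0.7344796231824882 [-0.0, -0.057, 0.031]
0.6944796231824882 [-0.0, -0.113, 0.065]
0.6544796231824882 [-0.0, -0.167, 0.101]
0.6144796231824882 [-0.0, -0.22, 0.139]
0.5744796231824882 [-0.0, -0.271, 0.179]
```

>>> apply_moves(
  increments=[
    [0, 0, 0, 0, -0.057, 0.031, 1],
    [0, 0, 0, 0, -0.113, 0.065, 1],
    [0, 0, 0, 0, -0.167, 0.101, 1],
    [0, 0, 0, 0, -0.22, 0.139, 1],
    [0, 0, 0, 0, -0.271, 0.179, 1],
  ],
)

```text
time: 12.42
position: [0.5226, 0.0924, 0.3872]
tool_rot: [[0.27, 0.963, 0.001], [0.963, -0.27, -0.001], [-0.0, 0.001, -1.0]]
contact_force: [-1.2, 1.7, 2.1]
opening: 0.01
```

```bash
python3 - <<'E'
from h import *
lower(.035,zt=.161)
E
```

```text
t 12.42 theta 0.5757 grip in case [-0.0077  0.0003  0.2262] radius 0.1628 F case [-1.6  1.4  2.1] open 0.0099568661077358
0.5406974586613928 [-0.0, -0.044, 0.037]
0.5056974586613929 [-0.0, -0.086, 0.075]
0.4706974586613929 [-0.0, -0.127, 0.115]
0.43569745866139287 [-0.0, -0.166, 0.156]
0.40069745866139284 [-0.0, -0.204, 0.198]
```

>>> apply_moves(
  increments=[
    [0, 0, 0, 0, -0.044, 0.037, 1],
    [0, 0, 0, 0, -0.086, 0.075, 1],
    [0, 0, 0, 0, -0.127, 0.115, 1],
    [0, 0, 0, 0, -0.166, 0.156, 1],
    [0, 0, 0, 0, -0.204, 0.198, 1],
  ],
)

```text
time: 12.83
position: [0.5032, 0.0978, 0.3674]
tool_rot: [[0.27, 0.963, 0.001], [0.963, -0.27, -0.001], [-0.0, 0.001, -1.0]]
contact_force: [2.2, 1.4, -1.4]
opening: 0.0105
```

```bash
python3 - <<'E'
from h import *
lower(.03,zt=.161)
E
```

```text
t 12.83 theta 0.4019 grip in case [-0.0278  0.0003  0.2064] radius 0.1625 F case [ 1.8  2.  -1.4] open 0.010463974476567757
0.37186715341729915 [-0.0, -0.031, 0.037]
0.3418671534172992 [-0.0, -0.062, 0.076]
0.3118671534172992 [-0.0, -0.091, 0.115]
0.2818671534172992 [-0.0, -0.119, 0.155]
0.25186715341729915 [-0.0, -0.146, 0.196]
```

>>> apply_moves(
  increments=[
    [0, 0, 0, 0, -0.031, 0.037, 1],
    [0, 0, 0, 0, -0.062, 0.076, 1],
    [0, 0, 0, 0, -0.091, 0.115, 1],
    [0, 0, 0, 0, -0.119, 0.155, 1],
    [0, 0, 0, 0, -0.146, 0.196, 1],
  ],
)

```text
time: 13.25
position: [0.4893, 0.1017, 0.3478]
tool_rot: [[0.27, 0.963, 0.001], [0.963, -0.27, -0.001], [-0.0, 0.001, -1.0]]
contact_force: [-0.3, 3.0, -0.9]
opening: 0.0102
```

```bash
python3 - <<'E'
from h import *
lower(.025,zt=.161)
E
```

```text
t 13.25 theta 0.252 grip in case [-0.0423  0.0003  0.1868] radius 0.1624 F case [-1.1  2.9 -0.9] open 0.01018829226851698
0.2269625459153193 [-0.0, -0.021, 0.035]
0.2019625459153193 [-0.0, -0.042, 0.07]
0.1769625459153193 [-0.0, -0.062, 0.105]
0.1519625459153193 [-0.0, -0.08, 0.142]
0.1269625459153193 [-0.0, -0.098, 0.178]
```

>>> apply_moves(
  increments=[
    [0, 0, 0, 0, -0.021, 0.035, 1],
    [0, 0, 0, 0, -0.042, 0.07, 1],
    [0, 0, 0, 0, -0.062, 0.105, 1],
    [0, 0, 0, 0, -0.08, 0.142, 1],
    [0, 0, 0, 0, -0.092, 0.165, 1],
  ],
)

```text
time: 13.67
position: [0.4805, 0.1042, 0.3313]
tool_rot: [[0.27, 0.963, 0.001], [0.963, -0.27, -0.001], [-0.0, 0.001, -1.0]]
contact_force: [-0.1, 4.7, -1.1]
opening: 0.01
```

```bash
python3 - <<'E'
from h import *
lower(.012,zt=.161)
E
```

```text
t 13.67 theta 0.1351 grip in case [-0.0515  0.0004  0.1703] radius 0.1625 F case [-1.3  4.5 -1.1] open 0.009962316398939118
0.12310162782613894 [0.0, -0.008, 0.018]
0.11110162782613894 [0.0, -0.017, 0.035]
0.09910162782613893 [0.0, -0.024, 0.053]
0.08710162782613894 [0.0, -0.032, 0.071]
0.07510162782613894 [0.0, -0.04, 0.089]
```

>>> apply_moves(
  increments=[
    [0, 0, 0, 0.005, -0.008, 0.018, 1],
    [0, 0, 0, 0.01, -0.017, 0.035, 1],
    [0, 0, 0, 0.01, -0.024, 0.053, 1],
    [0, 0, 0, 0.01, -0.028, 0.062, 1],
    [0, 0, 0, 0.01, -0.028, 0.062, 1],
  ],
)

```text
time: 14.08
position: [0.478, 0.1053, 0.3252]
tool_rot: [[0.27, 0.963, -0.0], [0.963, -0.27, -0.002], [-0.002, 0.0, -1.0]]
contact_force: [-5.0, -1.8, 0.9]
opening: 0.0099
```

>>> apply_moves(
  increments=[
    [0, 0, 0, 0, -0.004, 0.01, 1],
    [0, 0, 0, 0, -0.008, 0.02, 1],
    [0, 0, 0, 0, -0.008, 0.02, 1],
    [0, 0, 0, 0, -0.008, 0.02, 1],
    [0, 0, 0, 0, -0.008, 0.02, 1],
  ],
)

```text
time: 14.5
position: [0.4772, 0.1055, 0.3235]
tool_rot: [[0.27, 0.963, -0.0], [0.963, -0.27, -0.002], [-0.002, 0.0, -1.0]]
contact_force: [-5.0, -1.0, 1.7]
opening: 0.0103
```

```bash
python3 - <<'E'
from h import *
lower(.006,zt=.161)
E
```

```text
t 14.5 theta 0.0825 grip in case [-0.0551  0.0004  0.1625] radius 0.1626 F case [-4.5 -2.3  1.7] open 0.0103031792180295
0.07653069721929695 [0.0, -0.004, 0.009]
0.07053069721929696 [0.0, -0.007, 0.018]
0.06453069721929695 [0.0, -0.011, 0.027]
0.058530697219296955 [0.0, -0.015, 0.036]
0.05253069721929696 [0.0, -0.018, 0.045]
```

>>> apply_moves(
  increments=[
    [0, 0, 0, 0, -0.008, 0.009, 1],
    [0, 0, 0, 0, -0.015, 0.018, 1],
    [0, 0, 0, 0, -0.02, 0.027, 1],
    [0, 0, 0, 0, -0.02, 0.03, 1],
    [0, 0, 0, 0, -0.02, 0.03, 1],
  ],
)

```text
time: 14.92
position: [0.4755, 0.106, 0.3199]
tool_rot: [[0.27, 0.963, -0.0], [0.963, -0.27, -0.002], [-0.002, 0.001, -1.0]]
contact_force: [-3.2, -4.5, -1.3]
opening: 0.0101
```

>>> apply_moves(
  increments=[
    [0, 0, 0, 0, -0.002, 0.005, 1],
    [0, 0, 0, 0, -0.004, 0.01, 1],
    [0, 0, 0, 0, -0.004, 0.015, 1],
    [0, 0, 0, 0, -0.004, 0.015, 1],
    [0, 0, 0, 0, -0.004, 0.015, 1],
  ],
)

```text
time: 15.33
position: [0.475, 0.1062, 0.3184]
tool_rot: [[0.27, 0.963, -0.001], [0.963, -0.27, -0.002], [-0.002, 0.0, -1.0]]
contact_force: [-3.9, -4.6, -0.6]
opening: 0.0099
```

>>> apply_moves(
  increments=[
    [0, 0, 0, 0, -0.002, 0.005, 1],
    [0, 0, 0, 0, -0.004, 0.01, 1],
    [0, 0, 0, 0, -0.004, 0.015, 1],
    [0, 0, 0, 0, -0.004, 0.015, 1],
    [0, 0, 0, 0, -0.004, 0.015, 1],
  ],
)

```text
time: 15.75
position: [0.4745, 0.1063, 0.3171]
tool_rot: [[0.27, 0.963, -0.001], [0.963, -0.27, -0.002], [-0.002, -0.0, -1.0]]
contact_force: [-5.0, -3.3, 0.1]
opening: 0.01
```

>>> apply_moves(
  increments=[
    [0, 0, 0, 0, -0.004, 0.005, 1],
    [0, 0, 0, 0, -0.008, 0.01, 1],
    [0, 0, 0, 0, -0.01, 0.015, 1],
    [0, 0, 0, 0, -0.01, 0.015, 1],
    [0, 0, 0, 0, -0.01, 0.015, 1],
  ],
)

```text
time: 16.17
position: [0.4738, 0.1065, 0.3157]
tool_rot: [[0.27, 0.963, 0.001], [0.963, -0.27, -0.002], [-0.002, 0.001, -1.0]]
contact_force: [-4.3, -4.7, 0.2]
opening: 0.0102
```

>>> apply_moves(
  increments=[
    [0, 0, 0, 0, -0.004, 0.005, 1],
    [0, 0, 0, 0, -0.008, 0.01, 1],
    [0, 0, 0, 0, -0.01, 0.01, 1],
    [0, 0, 0, 0, -0.01, 0.01, 1],
    [0, 0, 0, 0, -0.01, 0.01, 1],
  ],
)

```text
time: 16.58
position: [0.4732, 0.1066, 0.3148]
tool_rot: [[0.271, 0.963, 0.002], [0.963, -0.271, -0.003], [-0.002, 0.003, -1.0]]
contact_force: [-0.5, -5.2, -1.2]
opening: 0.0096
```

>>> apply_moves(
  increments=[
    [0, 0, 0, -0.005, 0, 0.005, 1],
    [0, 0, 0, -0.01, 0, 0.01, 1],
    [0, 0, 0, -0.01, -0.002, 0.015, 1],
    [0, 0, 0, -0.01, -0.002, 0.015, 1],
    [0, 0, 0, -0.01, -0.002, 0.015, 1],
  ],
)

```text
time: 17.0
position: [0.4728, 0.1063, 0.3145]
tool_rot: [[0.27, 0.963, 0.004], [0.963, -0.27, -0.001], [0.0, 0.004, -1.0]]
contact_force: [1.5, -2.9, 5.8]
opening: 0.0101
```

>>> apply_moves(
  increments=[
    [0, 0, 0, 0, 0, 0.005, 1],
    [0, 0, 0, 0, 0, 0.01, 1],
    [0, 0, 0, 0, 0, 0.01, 1],
    [0, 0, 0, 0, 0, 0.01, 1],
    [0, 0, 0, 0, 0, 0.01, 1],
  ],
)

```text
time: 17.42
position: [0.4727, 0.1064, 0.3143]
tool_rot: [[0.27, 0.963, 0.005], [0.963, -0.27, -0.001], [0.001, 0.005, -1.0]]
contact_force: [-0.2, -3.6, 8.1]
opening: 0.0102
```

>>> apply_moves(
  increments=[
    [0, 0, 0, -0.005, 0, 0.005, 1],
    [0, 0, 0, -0.01, 0, 0.01, 1],
    [0, 0, 0, -0.01, 0, 0.01, 1],
    [0, 0, 0, -0.01, 0, 0.01, 1],
    [0, 0, 0, -0.01, 0, 0.01, 1],
  ],
)

```text
time: 17.83
position: [0.4724, 0.106, 0.3139]
tool_rot: [[0.269, 0.963, 0.005], [0.963, -0.269, 0.001], [0.003, 0.005, -1.0]]
contact_force: [-1.0, 0.2, 10.6]
opening: 0.0099
```

>>> apply_moves(
  increments=[
    [0, 0, 0, 0, 0, 0.005, 1],
    [0, 0, 0, 0, 0, 0.01, 1],
    [0, 0, 0, 0, 0, 0.01, 1],
    [0, 0, 0, 0, 0, 0.01, 1],
    [0, 0, 0, 0, 0, 0.01, 1],
  ],
)

```text
time: 18.25
position: [0.4721, 0.1062, 0.3111]
tool_rot: [[0.269, 0.963, 0.002], [0.963, -0.269, 0.002], [0.002, 0.001, -1.0]]
contact_force: [-1.3, 2.9, 5.9]
opening: 0.0102
```

It snapped past the catch at about 11 N. Now I feel for the buffers in 1 mm steps.

>>> apply_moves(
  increments=[
    [0, 0, 0, 0, -0.001, 0.005, 1],
    [0, 0, 0, 0, -0.002, 0.01, 1],
    [0, 0, 0, 0, -0.002, 0.01, 1],
    [0, 0, 0, 0, -0.002, 0.01, 1],
    [0, 0, 0, 0, -0.002, 0.01, 1],
  ],
)

```text
time: 18.67
position: [0.4717, 0.1064, 0.3091]
tool_rot: [[0.269, 0.963, -0.0], [0.963, -0.269, 0.002], [0.002, -0.001, -1.0]]
contact_force: [-1.8, 5.0, 3.7]
opening: 0.0101
```

>>> apply_moves(
  increments=[
    [0, 0, 0, 0, 0, 0.005, 1],
    [0, 0, 0, 0, 0, 0.01, 1],
    [0, 0, 0, 0, 0, 0.01, 1],
    [0, 0, 0, 0, 0, 0.01, 1],
    [0, 0, 0, 0, 0, 0.01, 1],
  ],
)

```text
time: 19.08
position: [0.4716, 0.1064, 0.3084]
tool_rot: [[0.268, 0.963, -0.0], [0.963, -0.268, 0.002], [0.002, -0.001, -1.0]]
contact_force: [-3.5, 5.4, 4.1]
opening: 0.0104
```

>>> apply_moves(
  increments=[
    [0, 0, 0, 0.005, -0.002, 0.005, 1],
    [0, 0, 0, 0.008, -0.004, 0.01, 1],
    [0, 0, 0, 0.008, -0.004, 0.01, 1],
    [0, 0, 0, 0.008, -0.004, 0.01, 1],
    [0, 0, 0, 0.008, -0.004, 0.01, 1],
  ],
)

```text
time: 19.5
position: [0.4714, 0.1067, 0.3079]
tool_rot: [[0.269, 0.963, 0.0], [0.963, -0.269, 0.0], [0.0, -0.0, -1.0]]
contact_force: [-4.5, 2.8, 8.1]
opening: 0.0102
```

>>> apply_moves(
  increments=[
    [0, 0, 0, 0, 0, 0.005, 1],
    [0, 0, 0, 0, 0, 0.01, 1],
    [0, 0, 0, 0, 0, 0.01, 1],
    [0, 0, 0, 0, 0, 0.01, 1],
    [0, 0, 0, 0, 0, 0.01, 1],
  ],
)

```text
time: 19.92
position: [0.4713, 0.1068, 0.3076]
tool_rot: [[0.269, 0.963, 0.0], [0.963, -0.269, 0.0], [0.001, 0.0, -1.0]]
contact_force: [-6.3, 1.7, 10.4]
opening: 0.01
```

>>> apply_moves(
  increments=[
    [0, 0, 0, 0, -0.006, 0.005, 1],
    [0, 0, 0, 0, -0.012, 0.01, 1],
    [0, 0, 0, 0, -0.016, 0.01, 1],
    [0, 0, 0, 0, -0.016, 0.01, 1],
    [0, 0, 0, 0, -0.016, 0.01, 1],
  ],
)

```text
time: 20.33
position: [0.4705, 0.1069, 0.3072]
tool_rot: [[0.27, 0.963, 0.004], [0.963, -0.27, -0.0], [0.001, 0.004, -1.0]]
contact_force: [-1.0, 0.6, 10.3]
opening: 0.0099
```

>>> apply_moves(
  increments=[
    [0, 0, 0, 0, 0, 0.005, 1],
    [0, 0, 0, 0, 0, 0.01, 1],
    [0, 0, 0, 0, 0, 0.01, 1],
    [0, 0, 0, 0, 0, 0.01, 1],
    [0, 0, 0, 0, 0, 0.01, 1],
  ],
)

```text
time: 20.75
position: [0.4704, 0.1069, 0.3068]
tool_rot: [[0.27, 0.963, 0.004], [0.963, -0.27, 0.0], [0.001, 0.004, -1.0]]
contact_force: [-3.2, 1.5, 13.2]
opening: 0.0103
```

```bash
python3 - <<'E'
from h import *
lower(.006,zt=.158)
E
```

```text
t 20.75 theta -0.01 grip in case [-0.0615  0.0005  0.1488] radius 0.164 F case [-3.4  0.6 13.2] open 0.01032231453763905
-0.016012740062399826 [-0.0, -0.003, 0.009]
-0.022012740062399828 [-0.0, -0.006, 0.019]
-0.02801274006239983 [-0.0, -0.009, 0.028]
-0.03401274006239983 [-0.0, -0.011, 0.037]
-0.040012740062399826 [-0.0, -0.014, 0.047]
```

>>> apply_moves(
  increments=[
    [0, 0, 0, 0, -0.003, 0.005, 1],
    [0, 0, 0, 0, -0.005, 0.01, 1],
    [0, 0, 0, 0, -0.005, 0.01, 1],
    [0, 0, 0, 0, -0.005, 0.01, 1],
    [0, 0, 0, 0, -0.005, 0.01, 1],
  ],
)

```text
time: 21.17
position: [0.47, 0.107, 0.3064]
tool_rot: [[0.27, 0.963, 0.006], [0.963, -0.27, -0.0], [0.001, 0.005, -1.0]]
contact_force: [-3.3, 0.6, 14.2]
opening: 0.0102
```

>>> apply_moves(
  increments=[
    [0, 0, 0, 0, 0, 0.005, 1],
    [0, 0, 0, 0, 0, 0.008, 1],
    [0, 0, 0, 0, 0, 0.008, 1],
    [0, 0, 0, 0, 0, 0.008, 1],
    [0, 0, 0, 0, 0, 0.008, 1],
  ],
)

```text
time: 21.58
position: [0.47, 0.107, 0.3062]
tool_rot: [[0.27, 0.963, 0.006], [0.963, -0.27, -0.0], [0.002, 0.006, -1.0]]
contact_force: [-4.5, -0.0, 17.0]
opening: 0.0103
```

>>> apply_moves(
  increments=[
    [0, 0, 0, 0, -0.005, 0.004, 1],
    [0, 0, 0, 0, -0.01, 0.008, 1],
    [0, 0, 0, 0, -0.01, 0.008, 1],
    [0, 0, 0, 0, -0.01, 0.008, 1],
    [0, 0, 0, 0, -0.01, 0.008, 1],
  ],
)

```text
time: 22.0
position: [0.4694, 0.1071, 0.3058]
tool_rot: [[0.27, 0.963, 0.008], [0.963, -0.27, -0.0], [0.002, 0.008, -1.0]]
contact_force: [-0.9, -0.3, 17.4]
opening: 0.01
```

>>> apply_moves(
  increments=[
    [0, 0, 0, 0, 0, 0, 1],
    [0, 0, 0, 0, 0, 0, 1],
    [0, 0, 0, 0, 0, 0, 1],
    [0, 0, 0, 0, 0, 0, 1],
    [0, 0, 0, 0, 0, 0, 1],
  ],
)

```text
time: 22.42
position: [0.4694, 0.1071, 0.3058]
tool_rot: [[0.27, 0.963, 0.008], [0.963, -0.27, -0.0], [0.002, 0.008, -1.0]]
contact_force: [-2.2, -0.3, 17.4]
opening: 0.0098
```

>>> apply_moves(
  increments=[
    [0, 0, 0, 0, 0, 0.003, 1],
    [0, 0, 0, 0, 0, 0.003, 1],
    [0, 0, 0, 0, 0, 0.003, 1],
    [0, 0, 0, 0, 0, 0.003, 1],
    [0, 0, 0, 0, 0, 0.003, 1],
  ],
)

```text
time: 22.83
position: [0.4694, 0.1071, 0.3058]
tool_rot: [[0.27, 0.963, 0.008], [0.963, -0.27, -0.0], [0.002, 0.008, -1.0]]
contact_force: [-1.8, -1.2, 18.5]
opening: 0.0103
```

>>> apply_moves(
  increments=[
    [0, 0, 0, 0, 0, -0.01, 1],
    [0, 0, 0, 0, 0, -0.02, 1],
    [0, 0, 0, 0, 0, -0.03, 1],
    [0, 0, 0, 0, 0, -0.04, 1],
    [0, 0, 0, 0, 0, -0.04, 1],
  ],
)

```text
time: 23.25
position: [0.4698, 0.1071, 0.3061]
tool_rot: [[0.27, 0.963, 0.006], [0.963, -0.27, -0.001], [0.001, 0.006, -1.0]]
contact_force: [6.4, -0.3, 3.5]
opening: 0.0101
```

It reached 18.5 N, and on easing off the lid stayed bedded (z rose only 0.3 mm). Now I release and withdraw.

>>> apply_moves(
  increments=[
    [0, 0, 0, 0, 0, -0.005, 0.85],
    [0, 0, 0, 0, 0, -0.005, 0.67],
    [0, 0, 0, 0, 0, -0.005, 0.67],
    [0, 0, 0, 0, 0, -0.005, 0.67],
    [0, 0, 0, 0, 0, -0.005, 0.67],
  ],
)

```text
time: 23.67
position: [0.4686, 0.1071, 0.3053]
tool_rot: [[0.27, 0.963, -0.001], [0.963, -0.27, -0.001], [-0.001, -0.0, -1.0]]
contact_force: [0.0, -0.4, -0.5]
opening: 0.0282
```

>>> apply_moves(
  increments=[
    [0, 0, 0, 0, 0, -0.1, 0.67],
    [0, 0, 0, 0, 0, -0.25, 0.67],
    [0, 0, 0, 0, 0, -0.5, 0.67],
    [0, 0, 0, 0, 0, -0.8, 0.67],
    [0, 0, 0, 0, 0, -1, 0.67],
  ],
)

```text
time: 24.08
position: [0.4684, 0.1072, 0.4095]
tool_rot: [[0.27, 0.963, 0.004], [0.963, -0.27, -0.0], [0.001, 0.004, -1.0]]
contact_force: [0.5, 0.4, 0.7]
opening: 0.0281
```

```bash
python3 - <<'E'
from h import *
s=read_state();print(s["time"],np.round(s["position"],3),np.round(s["contact_force"],1),s["opening"])
d=eyes.get_image("wrist");cv2.imwrite("pics/w11.png",d["image"][:,:,::-1])
R=np.array(s["tool_rot"]);he=np.array(d["hand_eye"]);K=np.array([[d["fx"],0,d["cx"]],[0,d["fy"],d["cy"]],[0,0,1]])
for th in(0,.05):
  for y in(.06,-.06):
    P=R.T@(c2w(lidpt(.155,.05,y,th))[0]-s["position"]);q=he[:3,:3].T@(P-he[:3,3]);print(th,y,cv2.projectPoints(q[None],np.zeros(3),np.zeros(3),K,np.array(d["distortion"]))[0].ravel())
E
```

```text
24.0833 [0.468 0.107 0.41 ] [0.5 0.4 0.7] 0.028142578034726147
0 0.06 [261.13478715 126.73226304]
0 -0.06 [260.64952109 252.39093968]
0.05 0.06 [264.64221938 127.56844066]
0.05 -0.06 [263.61903356 256.68425292]
```

View pics/w11.png

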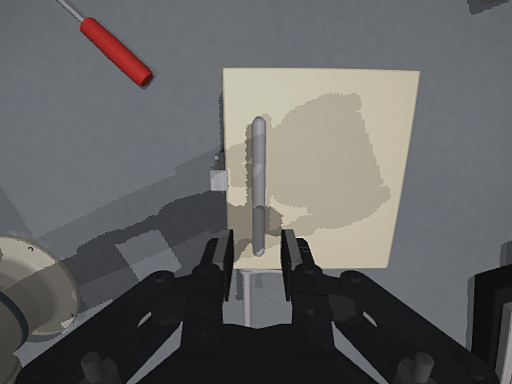

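The view shows the lid shut flat on the case, with the handle at column 259 (predicted 261 for 0 rad). The stay is folded, its bar at about (248,300), and the gripper is clear. I hand in.

```bash
python3 -c "
from bench import workorder;print(workorder.hand_in())"
```

```text
the job is handed in; nothing more can be done
None
```

The job is handed in: the lid is shut past its catch and pressed home on the buffers, and the arm is clear. No verdict came back, and I couldn't read the lid, knee, bracket or buffer values directly.

- **Unlocking:** I pushed the lift bar with shut fingers along its circle. The ball's position in the pictures put the knee at about 0.32 rad with the lid at about 1.33 rad.
- **Lowering:** I pinched the handle and followed its circle in about 5 s, at no more than about 0.5 rad/s. It took about 4 N on the handle at the start, while the stay was still near centre. The pictures showed the knee folding then, but I could not measure how much the bracket gave.
- **Pressing home:** The catch gave way at about 11 N. I then pressed in small steps to 17.4–18.5 N. As I eased off, the handle rose only 0.3 mm, so the lid had bedded.
- **Last checks:** After letting go, the force was about zero with the gripper 100 mm above the handle. The wrist picture shows the lid flat with the handle within 2 pixels of its shut position, and the stay folded. I did not measure the loose items again at the end, but I felt no unexpected contact on the way.
- **Disagreement:** With my calibration the lid met the catch nearer 0.03 rad than the stated 0.05. That is about 2–3 mm at the handle, so I went by force rather than position. I viewed 11 pictures, one over the budget.

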